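Pack copper caps with the counting frame

ROBOT

A 6-joint arm with a two-finger parallel gripper is mounted at the origin on the work surface. World frame = base frame: x ahead of the robot, y to its left, z up, the work surface at z = 0. Lengths are in m, angles in rad, forces in N, time in s.
With the tool pointing down it reaches from about 0.35 to 0.775 m from the base axis. Payload 5.5 kg.
Tool frame: the origin (TCP) lies between the finger pads; the fingertips stand 8 mm ahead of it and the grasp point (between the pads) lies 11 mm behind it; z points along the fingers, y is the line along which they close (so a half turn about z gives the same grasp; the last joint's range is limited). The gripper opens to 85 mm and grips with 20 to 120 N. Pads are 22 mm wide; open, the fingers measure 114 mm over their backs; the gripper's body (76 mm by 85 mm) begins 54 mm behind the grasp point. The pads swing forward as they close: fully open they stand 13 mm farther back than shut.
Start: joints at [-1.482, 0.313, 0.046, 1.304, 0, 1.431], TCP at [0.13, -0.56, 0.239] pointing down, gripper open.
Joint ranges: [-2.76, 2.76], [-0.86, 1.69], [-1.03, 1.26], [-2.2, 2.34], [-1.47, 1.5], [-3.14, 3.14]. Speed limits (rad/s): [2.57, 2.57, 3.14, 3.14, 3.14, 3.14].

INTERFACE

Orientations are given as a unit quaternion [w, x, y, z].
In Python, from workcell import env gives the robot as it stands.
- The arm moves only by the tool move_arm, never from a script. Its argument "moves" is one flat list of numbers, 5 for each row, row after row: the shift along the world's x, y, z in m, then the turn about the world's z in rad, then the finger opening in m, from 0 to 0.0854. A call has 1 to 12 rows; each row is the pose to reach, as a shift and turn from the pose commanded when the call began; what a row does not reach only later rows make up. A row lasts 1/12 s, in which the tool goes at most 41.7 mm and 7.16 degrees, less where a joint would pass 70% of its speed; a pose out of reach is approached as far as the arm can. A call with a gripper value outside its range is refused whole. The fingers move at their own pace and stop on an object; "newtons" is the grip in N (left out, the last holds). Time passes only in rows, so rows that repeat a pose let the fingers close. It gives the time, the measured TCP pose, the force, the opening and the grip force at its end, in the units of the state.
- env.get_state(): the state, without advancing time (a new reading comes with each control period).
- env.read_camera(name): name is "side" or "top"; returns a dict with "pixels" (480x640x3 uint8, red, green, blue), "camera_matrix" (3x3 intrinsics, pixels), "rvec" (rotation vector, rad) and "tvec" (3), from world to camera coordinates, as OpenCV has them. Camera axes: x right, y down, z forward; pixel columns grow to the right and rows downward; lengths in m; the calibration is good to about 2 mm. A picture is of the moment at which its call begins. There is no depth.
- env.hand_in(): hands the job in; it is judged then, once.
The state is a dict: "clock": time; "joint_pos": joint angles; "qvel": joint speeds; "tau": joint torques, N m; "tcp_pos": TCP position; "orientation": TCP orientation; "wrist_force": force on the tool from outside, world axes, zero at the start; "ft_torque": the same for the moment, N m; "finger_gap": finger opening in m; "grip_force": force on a finger pad.
Only numpy, scipy, OpenCV 4.12 (cv2) and the standard library are available. Lean on these libraries where they do the work, as an engineer would, in place of code of your own. Each camera call takes 0.05 s, during which the arm holds its last target. There are 200 camera calls.

TASK

Set the empty grey packing tray between the battens in the counting frame's drawer, push the drawer fully home, and put every copper cap from the sorting tray into the frame's pockets, one to a pocket (any pocket; upright or lying). With the set loaded like that, pull the sprung shutter knob out to its stop, keep it there while the caps drop into the packing tray below, and let it spring home. Then open the drawer, put the packing tray with all the caps in it squarely in the middle of the plywood board, lengthwise, push the drawer fully home again, and leave the paste tin and the scraper alone.

Things in the scene. Friction and masses are not known exactly. Their poses are not given: they have to be found in the camera images.
- frame: wooden counting frame fixed to the bench, 240 mm wide, x -70 to +72, 77 tall; origin on the bench under the middle of the pocket row; front is -x, y left along the row. Pocket plate on top, 69 to 77 mm up, front edge x = -30: four square pockets 38 mm wide, 46 apart. The shutter's upper face, 68 mm up, is their floor: a cap standing in one sticks out 13 mm, its centre 79 mm up
- pocket1 (a point): centre of pocket 1 (1 is leftmost, +y) at the plate's upper face, 77 mm above the bench
- pocket2 (a point): centre of pocket 2 (1 is leftmost, +y) at the plate's upper face, 77 mm above the bench
- pocket3 (a point): centre of pocket 3 (1 is leftmost, +y) at the plate's upper face, 77 mm above the bench
- pocket4 (a point): centre of pocket 4 (1 is leftmost, +y) at the plate's upper face, 77 mm above the bench
- shutter (a joint): travel of the sprung shutter in m along the frame's -x: 0 home (pockets closed), 0.043 at its stop (pockets fully open, caps fall through). The return spring takes about 3 N at home and 8 N at the stop and draws it home when let go
- shutter_knob (a point): upright black knob, diameter 20 mm, 68 to 98 mm above the bench, on the shutter's front tongue (40 mm wide, to x = -57, upper face 68 mm up), 46 mm in front of the pocket row when home; moves with the shutter. The point is on its axis, 88 mm up. Grip from above, fingers closing along the frame's y
- drawer (a joint): opening of the drawer in m along the frame's -x: 0 fully home, 0.140 fully open at its stop; stiff by about 1.5 N, stays where left; it may start ajar
- handle_left (a point): middle of the drawer's left bar handle: level steel bar along the frame's y, about 10 mm thick, 56 long, 35 mm in front of the drawer front, 30 mm above the bench; pinch from above, fingers closing along the frame's x. Either handle alone moves the drawer both ways
- handle_right (a point): the same point of the right handle (70 mm to the right of the middle; the left one is 70 mm to the left)
- bed (a point): middle of the drawer's floor, 8 mm above the bench, axes like the frame's; moves with the drawer, under the pockets when home. Drawer inside 120 mm (x) by 202 (y), walls to 36 and front to 42 mm above the bench. Two battens 6 mm high, 70 mm apart, 35 before and behind this point, locate the packing tray. Fully open, it is 83 mm in front of the tongue's front end
- packing_tray: grey plastic packing tray, open box 56 mm (x) by 190 mm (y) by 36 mm tall, walls and floor 4 mm, 90 g; starts empty, on the bench; origin at the centre of its underside; grip across its 56 mm width at the middle from above
- sorting_tray: shallow wooden sorting tray fixed to the bench, 170 mm square, walls 16 mm tall, 7 mm thick, floor 7 mm thick with a grey liner; origin at the centre of its underside; holds 2 to 4 caps
- cap1: deep-drawn copper cap, a solid-looking short cylinder 28 mm in diameter and 22 mm tall with a slightly domed top, 40 g (mass varies); origin at its centre, z along its axis; starts upright in the sorting tray; may be absent (None)
- cap2: deep-drawn copper cap, a solid-looking short cylinder 28 mm in diameter and 22 mm tall with a slightly domed top, 40 g (mass varies); origin at its centre, z along its axis; starts upright in the sorting tray; may be absent (None)
- cap3: deep-drawn copper cap, a solid-looking short cylinder 28 mm in diameter and 22 mm tall with a slightly domed top, 40 g (mass varies); origin at its centre, z along its axis; starts upright in the sorting tray; may be absent (None)
- cap4: deep-drawn copper cap, a solid-looking short cylinder 28 mm in diameter and 22 mm tall with a slightly domed top, 40 g (mass varies); origin at its centre, z along its axis; starts upright in the sorting tray; may be absent (None)
- board: plywood dispatch board fixed to the bench, 140 mm (x) by 250 mm (y), 12 mm thick; origin at the centre of its underside
- paste_tin: red tin of polishing paste, 76 mm in diameter, 69 mm tall; origin at its foot; leave alone
- scraper: hand scraper with wooden handle and steel blade lying on the bench, 210 mm long; origin where the handle meets the blade; leave alone
Not all that is in view belongs to the job. What is shaped like the cap2 but turquoise is not meant. Leave any purple look-alike of the cap3 alone.

How it is judged:
On the way, in this order (a step that is already met when the one before it is completed fails the run):
1. the packing tray lies between the battens in the drawer, the drawer is home, every cap is in a pocket, the shutter is home (value of joint drawer below 0.006 m and value of joint shutter below 0.004 m and x of packing_tray in the frame of bed between -0.012 and 0.012 m and y of packing_tray in the frame of bed between -0.014 and 0.014 m and z of packing_tray in the frame of bed below 0.005 m and x of cap1 in the frame of frame between -0.02 and 0.02 m and y of cap1 in the frame of frame between -0.09 and 0.09 m and z of cap1 in the frame of frame between 0.07 and 0.0865 m and x of cap2 in the frame of frame between -0.02 and 0.02 m and y of cap2 in the frame of frame between -0.09 and 0.09 m and z of cap2 in the frame of frame between 0.07 and 0.0865 m and x of cap3 in the frame of frame between -0.02 and 0.02 m and y of cap3 in the frame of frame between -0.09 and 0.09 m and z of cap3 in the frame of frame between 0.07 and 0.0865 m and x of cap4 in the frame of frame between -0.02 and 0.02 m and y of cap4 in the frame of frame between -0.09 and 0.09 m and z of cap4 in the frame of frame between 0.07 and 0.0865 m), for 0.2 s.
2. the shutter is pulled out to its stop and held there, with the drawer home (value of joint shutter above 0.037 m and value of joint drawer below 0.01 m), for 0.2 s.
3. the shutter is home again and every cap is in the packing tray (value of joint shutter below 0.004 m and x of cap1 in the frame of packing_tray between -0.027 and 0.027 m and y of cap1 in the frame of packing_tray between -0.094 and 0.094 m and z of cap1 in the frame of packing_tray between 0 and 0.034 m and x of cap2 in the frame of packing_tray between -0.027 and 0.027 m and y of cap2 in the frame of packing_tray between -0.094 and 0.094 m and z of cap2 in the frame of packing_tray between 0 and 0.034 m and x of cap3 in the frame of packing_tray between -0.027 and 0.027 m and y of cap3 in the frame of packing_tray between -0.094 and 0.094 m and z of cap3 in the frame of packing_tray between 0 and 0.034 m and x of cap4 in the frame of packing_tray between -0.027 and 0.027 m and y of cap4 in the frame of packing_tray between -0.094 and 0.094 m and z of cap4 in the frame of packing_tray between 0 and 0.034 m), for 0.2 s.
At the end, for the whole second after the job is handed in: The packing tray lies flat on the board, its middle within 35 mm across and 30 mm along of the board's middle and lengthwise within 0.2 rad; every cap is inside it; the drawer is home within 6 mm and the shutter within 4 mm; all is released and at rest (all of step 3 and value of joint drawer below 0.006 m and x of packing_tray in the frame of board between -0.035 and 0.035 m and y of packing_tray in the frame of board between -0.03 and 0.03 m and z of packing_tray in the frame of board between 0.008 and 0.018 m and angle between packing_tray's own z axis and vertical below 0.06 rad and angle between the y axis of packing_tray and the y axis of board, either way round below 0.2 rad and linear speed of each of cap1, cap2, cap3, cap4, packing_tray below 0.02 m/s); the robot touches nothing.
It fails at once if the paste tin is moved by more than 20 mm (distance of paste_tin from where it was at the start of the episode above 0.02 m).
It fails at once if the scraper is moved by more than 20 mm (distance of scraper from where it was at the start of the episode above 0.02 m).
Of cap1, cap2, cap3, cap4 only 2 to 4 are there at a start; the rules pass over those that are not, and their reading is None.
At some moment in a run one of cap1, cap2, cap3, cap4, packing_tray may be knocked a few centimetres aside while the robot is not near it.
Once in a run the grip may slacken for a moment while it holds something.
It also fails if it takes over 210 s, if anything falls off the work surface, if the arm or the gripper's body presses on something with over 40 N, if the wrist force passes 120 N, or if a joint passes its speed limit or range.

## Working session

There is one attempt and no reset: what is moved stays moved. The work goes in short steps, Python scripts to look and compute and a tool call to move; the robot and the scene stay as the last step left them, time stands still between calls to the robot, and variables do not carry over. Pictures are saved under pics/ and viewed, at most 14 in all, crops included, and the job is handed in when it is done.

Besides the shell and the picture viewer there is one more tool, called by a JSON object that holds its "name" and its "arguments". move_arm: Moves the arm, as the interface text tells. Its arguments: {"type":"object","properties":{"moves":{"type":"array"},"newtons":{"type":"number"}},"required":["moves"]}

```bash
mkdir -p pics
cat > h.py <<'E'
import numpy as np, cv2, pickle
from workcell import env
def shot(name):
    c=env.read_camera(name); return c
def save(c,fn): cv2.imwrite('pics/'+fn,cv2.cvtColor(c['pixels'],cv2.COLOR_RGB2BGR))
def ray(c,uv,z):
    K=np.array(c['camera_matrix'],float);R=cv2.Rodrigues(np.array(c['rvec'],float))[0];t=np.array(c['tvec'],float).ravel()
    uv=np.atleast_2d(np.array(uv,float)); d=np.c_[uv,np.ones(len(uv))]@np.linalg.inv(K).T@R
    o=-R.T@t; s=(z-o[2])/d[:,2]; return o+s[:,None]*d
def proj(c,P):
    return cv2.projectPoints(np.atleast_2d(np.array(P,float)),np.array(c['rvec'],float),np.array(c['tvec'],float),np.array(c['camera_matrix'],float),None)[0].reshape(-1,2)
E
python3 - <<'E'
from h import *
for n in('top','side'):
    c=shot(n); save(c,n+'0.png'); R=cv2.Rodrigues(np.array(c['rvec'],float))[0]; print(n,-R.T@np.array(c['tvec']).ravel(),R.round(2).tolist(),np.array(c['camera_matrix']).tolist())
print(env.get_state())
E
```

```text
top [0.40477056 0.04250973 1.35550777] [[-0.02, -1.0, -0.02], [-0.99, 0.02, -0.13], [0.13, 0.02, -0.99]] [[478.90477553767124, 0.0, 320.72921906508594], [0.0, 478.90477553767124, 231.08388876005614], [0.0, 0.0, 1.0]]
side [0.26818063 0.70907311 0.93954846] [[-0.91, -0.4, -0.01], [-0.3, 0.7, -0.65], [0.27, -0.59, -0.76]] [[495.7195765399928, 0.0, 321.1382421864639], [0.0, 495.7195765399928, 237.4391196261291], [0.0, 0.0, 1.0]]
{'clock': 0.1, 'joint_pos': array([-1.48159788e+00,  3.13943868e-01,  4.51064828e-02,  1.30359436e+00,
       -1.39516306e-05,  1.43121089e+00]), 'qvel': array([ 2.17871554e-05, -1.82730413e-03,  1.44486331e-03,  5.89287139e-04,
        1.06746956e-04, -1.70746032e-03]), 'tau': array([ 2.87468392e-03, -4.81723809e+01,  2.99244457e+01,  1.27397847e-02,
       -7.91003640e-05, -7.56820015e-06]), 'tcp_pos': array([ 0.13036191, -0.55958245,  0.23849314]), 'orientation': array([-8.17623745e-04,  9.93464040e-01,  1.14142594e-01,  1.36251318e-05]), 'wrist_force': array([-0.50608768,  0.04655099, -0.28602116]), 'ft_torque': array([0.00118718, 0.04077477, 0.006804  ]), 'grip_force': 0.0, 'finger_gap': 0.0855405328763229}
```

View pics/top0.png

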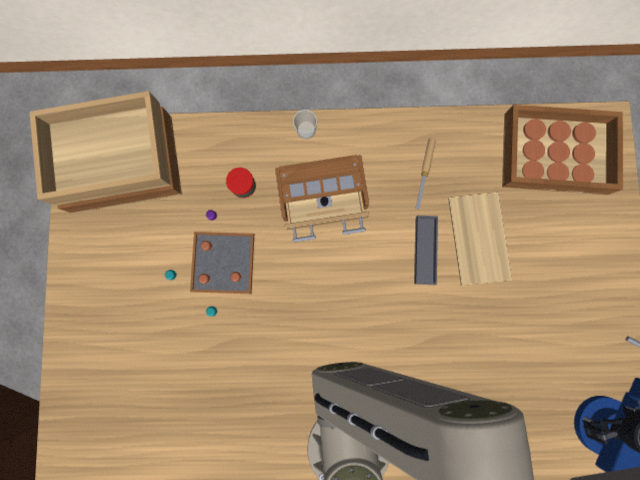

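View pics/side0.png

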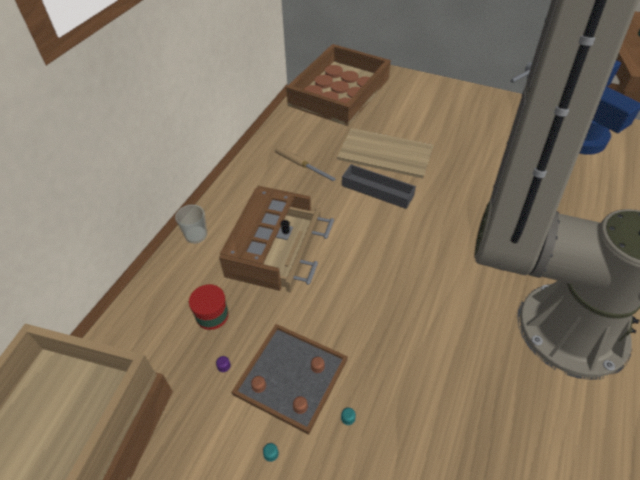

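The top view shows the frame around (322,195) with its drawer ajar. Three copper caps are at (206,246), (204,279) and (236,277), the packing tray at (427,250), the board at (480,239), the tin at (240,181) and the scraper at (425,175). The side view agrees. Next I'll measure them.

```bash
cat > meas.py <<'E'
from h import *
def comps(mask,lo,hi,roi=None):
    m=mask.astype(np.uint8)
    if roi: 
        z=np.zeros_like(m);x0,y0,x1,y1=roi;z[y0:y1,x0:x1]=m[y0:y1,x0:x1];m=z
    n,l,s,ce=cv2.connectedComponentsWithStats(m,connectivity=4)
    return [(ce[i],s[i,4],cv2.minAreaRect(np.argwhere(l==i)[:,::-1].astype(np.float32))) for i in range(1,n) if lo<=s[i,4]<=hi]
def masks(c):
    hsv=cv2.cvtColor(c['pixels'],cv2.COLOR_RGB2HSV).astype(int);h,s,v=hsv[...,0],hsv[...,1],hsv[...,2]
    return dict(copper=((h<10)|(h>172))&(s>105)&(s<190)&(v>120), grey=(s<60)&(v>45)&(v<190), dark=(v<50), h=h,s=s,v=v)
E
python3 - <<'E'
from meas import *
np.set_printoptions(precision=4,suppress=True)
for n in('top','side'):
    c=shot(n); pickle.dump(c,open(n+'.pkl','wb')); m=masks(c); print(n)
    roi=(185,225,262,300) if n=='top' else (230,320,350,430)
    p=c['pixels']; print('cap px',p[246,206],p[277,236]) if n=='top' else print(p[363,318])
    for ce,a,r in comps(m['copper'],15,400,roi): print('cap',ce,a,ray(c,ce,.025))
    roi=(270,150,375,225) if n=='top' else (220,185,315,290)
    for ce,a,r in comps(m['grey'],60,900,roi): print('pocket',ce,a,r[1],ray(c,ce,.069))
    for ce,a,r in comps(m['dark'],30,900,roi): print('knob',ce,a,ray(c,ce,.09))
    roi=(405,205,445,295) if n=='top' else (335,160,420,210)
    for ce,a,r in comps((m['grey']|(m['v']<75))&(m['s']<90),300,9000,roi): print('pack',ce,a,r,ray(c,cv2.boxPoints(r),.036))
    if n=='top':
        b=p[180:300,380:540]; big=cv2.resize(p[150:300,270:520],None,fx=3,fy=3,interpolation=cv2.INTER_CUBIC); cv2.imwrite('pics/crop1.png',big[:,:,::-1])
        print(p[240,480],p[250,427],p[245,390])
E
```

```text
top
cap px [163 101  74] [173 108  80]
cap [205.1915 245.617 ] 47 [[0.5503 0.3888 0.025 ]]
cap [234.7407 276.8148] 54 [[0.4614 0.3053 0.025 ]]
cap [203.1186 278.9153] 59 [[0.4574 0.3934 0.025 ]]
pocket [346.2295 181.9071] 183 (13.293608665466309, 13.717872619628906) [[ 0.7131 -0.0094  0.069 ]]
pocket [329.7568 184.4432] 185 (13.31631851196289, 13.809514999389648) [[0.7071 0.036  0.069 ]]
pocket [313.0484 186.9624] 186 (13.293608665466309, 13.859292984008789) [[0.7011 0.082  0.069 ]]
pocket [296.4595 189.4703] 185 (13.293608665466309, 13.859292984008789) [[0.6951 0.1276 0.069 ]]
pocket [323.6636 202.1545] 110 (10.542951583862305, 14.884167671203613) [[0.658  0.0537 0.069 ]]
knob [324.     200.6522] 46 [[0.6579 0.0525 0.09  ]]
pack [426.0378 249.6098] 1507 ((425.9995422363281, 249.51467895507812), (21.961091995239258, 68.8819808959961), 1.6846843957901) [[ 0.4326 -0.1881  0.036 ]
 [ 0.6229 -0.2023  0.036 ]
 [ 0.6197 -0.263   0.036 ]
 [ 0.4296 -0.2477  0.036 ]]
[201 176 133] [100 100 108] [206 170 124]
side
[123  81  62]
cap [318.878  362.5366] 41 [[0.4613 0.3035 0.025 ]]
cap [259.6486 
[... 260 characters left out ...]
0.7096 0.0313 0.069 ]]
pocket [284.3929 232.9214] 140 (12.521980285644531, 18.782970428466797) [[0.658  0.0581 0.069 ]]
pocket [263.2139 232.6474] 173 (16.24988555908203, 11.64171028137207) [[0.7036 0.077  0.069 ]]
pocket [256.0423 247.4762] 189 (16.734956741333008, 12.369316101074219) [[0.6974 0.1228 0.069 ]]
pocket [306.5672 272.2488] 201 (18.63303565979004, 23.678081512451172) [[0.563  0.1401 0.069 ]]
knob [284.747  226.4337] 83 [[0.6566 0.0559 0.09  ]]
pack [378.1555 185.7061] 1691 ((377.4483947753906, 185.65213012695312), (73.98271179199219, 24.08031463623047), 18.74134063720703) [[ 0.6166 -0.1714  0.036 ]
 [ 0.6317 -0.2629  0.036 ]
 [ 0.4285 -0.2486  0.036 ]
 [ 0.4224 -0.1618  0.036 ]]
```

View pics/crop1.png

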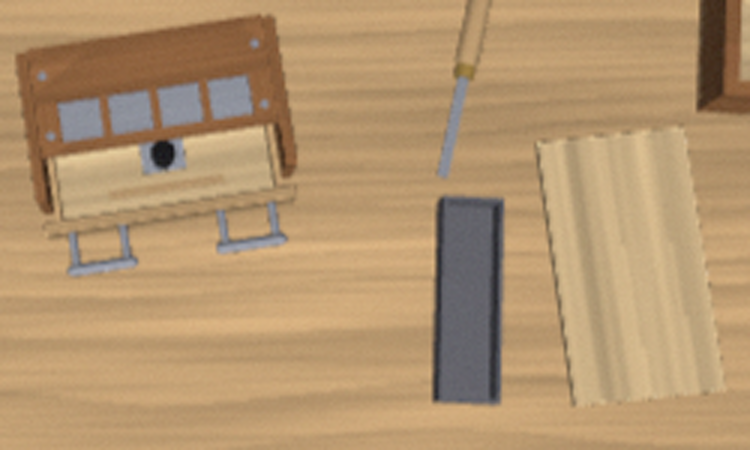

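The crop shows the handles at full-image (304,239) and (354,231), the knob on the frame's front axis, the tray and the board. Pocket measurements agree across the two views within about 2 mm once rim occlusion is corrected: frame origin ≈ (0.704, 0.058), yaw ≈ 0.131.

Run:
```python
from meas import *
np.set_printoptions(precision=4,suppress=True)
O=np.array([.7037,.058]);a=.131;F=np.array([[np.cos(a),np.sin(a)],[-np.sin(a),np.cos(a)]])
t=pickle.load(open('top.pkl','rb'));s=pickle.load(open('side.pkl','rb'))
m=masks(t)
for ce,ar,r in comps(m['grey'],15,900,(285,210,372,246)): print('handle top',ce,ar,r)
for uv in ((304.3,239),(354,231.3)): 
    P=ray(t,uv,.03)[0]; print(P,F@(P[:2]-O))
# handle side px (312,272)?,(330,228)
m2=masks(s)
for ce,ar,r in comps(m2['grey'],15,900,(295,205,340,290)): print('handle side',ce,ar,cv2.boxPoints(r).tolist())
# board corners from crop pixels
for z,c,uvs in ((.012,t,[(270+536/3,150+141/3),(270+684/3,150+126/3),(270+724/3,150+390/3),(270+574/3,150+406/3)]),(.012,s,[(352,130),(432,150),(422,173),(337,153)])):
    P=ray(c,uvs,z);print('board',P[:,:2],P.mean(0), [np.linalg.norm(P[i]-P[(i+1)%4]) for i in range(4)])
```

```text
handle top [353.0261 227.732 ] 153 ((352.5810852050781, 225.4864959716797), (14.302711486816406, 23.34465789794922), 80.53767395019531)
handle top [303.4868 235.3553] 152 ((302.8537292480469, 233.15284729003906), (14.538008689880371, 23.326894760131836), 82.40535736083984)
[0.5624 0.1101 0.03  ] [-0.1333  0.0701]
[ 0.581  -0.0289  0.03  ] [-0.133  -0.0701]
handle side [324.5847 227.1421] 183 [[311.26031494140625, 232.97262573242188], [318.73974609375, 213.02740478515625], [334.3013916015625, 218.863037109375], [326.82196044921875, 238.80825805664062]]
handle side [307.8837 271.3395] 215 [[293.09588623046875, 278.41094970703125], [301.64385986328125, 255.61647033691406], [318.19183349609375, 261.82196044921875], [309.64385986328125, 284.616455078125]]
board [[ 0.6759 -0.3016]
 [ 0.6871 -0.4419]
 [ 0.4377 -0.4615]
 [ 0.4258 -0.3228]] [ 0.5566 -0.382   0.012 ] [np.float64(0.14074864678172547), np.float64(0.2501911171473615), np.float64(0.1392254366808524), np.float64(0.25105484229223507)]
board [[ 0.6804 -0.4312]
 [ 0.435  -0.4359]
 [ 0.4337 -0.3303]
 [ 0.6809 -0.3157]] [ 0.5575 -0.3783  0.012 ] [np.float64(0.24540267169737043), np.float64(0.1056369065532604), np.float64(0.24767487260036522), np.float64(0.11552966977390867)]
```

{"name": "move_arm", "arguments": {"moves": [0.03,0.035,-0.01,0.12,0.026,0.06,0.07,-0.02,0.24,0.026,0.09,0.105,-0.03,0.36,0.026,0.12,0.14,-0.03,0.48,0.026,0.15,0.175,-0.04,0.6,0.026,0.18,0.21,-0.04,0.72,0.026,0.21,0.245,-0.05,0.84,0.026,0.235,0.275,-0.05,0.96,0.026,0.26,0.305,-0.06,1.08,0.026,0.285,0.335,-0.06,1.2,0.026,0.31,0.365,-0.07,1.32,0.026,0.33,0.39,-0.08,1.44,0.026], "newtons": 40}}

```text
clock: 1.2
tcp_pos: [0.4507, -0.1822, 0.1643]
orientation: [0.001, 0.669, 0.743, 0.0]
wrist_force: [0.5, -0.0, 0.5]
finger_gap: 0.026
grip_force: 0.0
```

{"name": "move_arm", "arguments": {"moves": [0.03,0.035,-0.01,0.03,0.026,0.06,0.07,-0.02,0.03,0.026,0.09,0.105,-0.03,0.03,0.026,0.121,0.141,-0.04,0.03,0.026,0.121,0.141,-0.05,0.03,0.026,0.121,0.141,-0.075,0.03,0.026,0.121,0.141,-0.1,0.03,0.026,0.121,0.141,-0.12,0.03,0.026,0.121,0.141,-0.134,0.03,0.026,0.121,0.141,-0.134,0.03,0.026,0.121,0.141,-0.134,0.03,0.005,0.121,0.141,-0.134,0.03,0.005]}}

```text
clock: 2.2
tcp_pos: [0.5832, -0.0404, 0.0425]
orientation: [0.01, 0.659, 0.752, 0.011]
wrist_force: [-1.5, 15.1, 57.9]
finger_gap: 0.0052
grip_force: 29.5
```

{"name": "move_arm", "arguments": {"moves": [0,0,0.02,0,0.026,0,0,0.04,0,0.026,0,0,0.04,0,0.026,0,0,0.04,0,0.026]}}

```text
clock: 2.53
tcp_pos: [0.5713, -0.0429, 0.071]
orientation: [0.001, 0.66, 0.751, 0.001]
wrist_force: [0.2, -0.7, -0.1]
finger_gap: 0.0263
grip_force: 0.0
```

Run:
```python
from meas import *
st=env.get_state(); print(st['tcp_pos'],st['orientation'],st['wrist_force'])
t=shot('top');s=shot('side')
a=cv2.resize(t['pixels'][160:280,270:400],None,fx=3,fy=3)
b=cv2.resize(s['pixels'][160:300,210:370],None,fx=2.7,fy=2.7)
h=max(a.shape[0],b.shape[0]);z=np.zeros((h,a.shape[1]+b.shape[1],3),np.uint8);z[:a.shape[0],:a.shape[1]]=a;z[:b.shape[0],a.shape[1]:]=b
print(z.shape);cv2.imwrite('pics/c2.png',z[:,:,::-1])
print(proj(t,st['tcp_pos']),proj(s,st['tcp_pos']))
```

```text
[ 0.57126055 -0.04294591  0.07101009] [1.33641487e-03 6.60378787e-01 7.50931116e-01 7.29049246e-04] [ 0.23948342 -0.68339164 -0.07584964]
(378, 822, 3)
[[360.06212537 232.74776027]] [[335.69079471 213.9578638 ]]
```

View pics/c2.png

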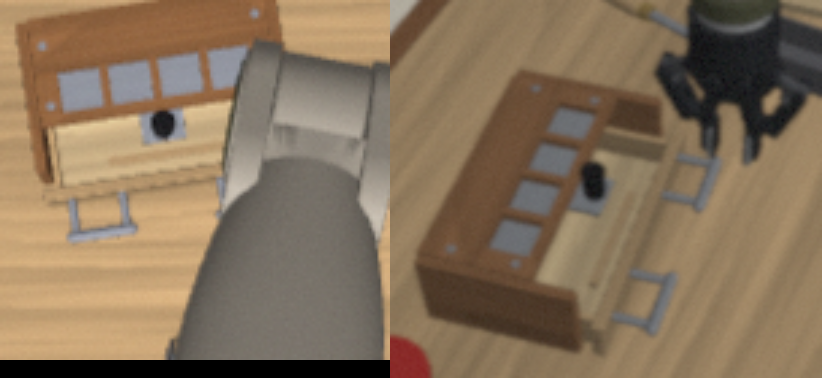

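The gripper is beside the right handle, about 10 mm short in x and 14 mm in y, because the commanded pose trails the listed rows. The drawer hasn't moved. I'll shift and grasp.

{"name": "move_arm", "arguments": {"moves": [0.01,0.014,0,0,0.028,0.01,0.014,-0.01,0,0.028,0.01,0.014,-0.03,0,0.028,0.01,0.014,-0.048,0,0.028,0.01,0.014,-0.048,0,0.028,0.01,0.014,-0.048,0,0.005,0.01,0.014,-0.048,0,0.005,0.01,0.014,-0.048,0,0.005]}}

```text
clock: 3.3
tcp_pos: [0.5792, -0.0288, 0.0208]
orientation: [-0.001, 0.66, 0.751, -0.001]
wrist_force: [0.7, -0.0, -13.5]
finger_gap: 0.0093
grip_force: 38.8
```

{"name": "move_arm", "arguments": {"moves": [-0.01,-0.0013,0,0,0.005,-0.02,-0.0026,0,0,0.005,-0.03,-0.004,0,0,0.005,-0.04,-0.0053,0,0,0.005,-0.05,-0.0066,0,0,0.005,-0.06,-0.008,0,0,0.005,-0.07,-0.0092,0,0,0.005,-0.08,-0.0105,0,0,0.005,-0.09,-0.012,0,0,0.005,-0.1,-0.0132,0,0,0.005,-0.106,-0.014,0,0,0.005,-0.106,-0.014,0,0,0.005]}}

```text
clock: 4.3
tcp_pos: [0.4708, -0.0428, 0.0209]
orientation: [-0.002, 0.661, 0.751, -0.002]
wrist_force: [-1.4, -1.3, -24.5]
finger_gap: 0.0095
grip_force: 39.2
```

{"name": "move_arm", "arguments": {"moves": [-0.005,-0.0007,0,0,0.005,-0.01,-0.0013,0,0,0.005,-0.01,-0.0013,0,0,0.005]}}

```text
clock: 4.55
tcp_pos: [0.468, -0.0433, 0.0212]
orientation: [0.002, 0.66, 0.751, 0.004]
wrist_force: [15.5, 4.3, -41.0]
finger_gap: 0.0091
grip_force: 39.2
```

{"name": "move_arm", "arguments": {"moves": [0.005,0.0007,0,0,0.026,0.005,0.0007,0,0,0.026,0.005,0.0007,0.03,0,0.026,0.005,0.0007,0.07,0,0.08,0.005,-0.03,0.1,0.12,0.08,0.005,-0.03,0.13,0.24,0.08,0.005,-0.03,0.13,0.36,0.08,0.005,-0.03,0.13,0.48,0.08,0.005,-0.03,0.13,0.48,0.08]}}

```text
clock: 5.3
tcp_pos: [0.4711, -0.0749, 0.1552]
orientation: [0.003, 0.462, 0.887, 0.001]
wrist_force: [0.2, 0.8, -0.5]
finger_gap: 0.0797
grip_force: 0.0
```

Run:
```python
from meas import *
np.set_printoptions(precision=4,suppress=True)
st=env.get_state(); print(st['tcp_pos'],st['orientation'],st['joint_pos'])
t=shot('top');m=masks(t)
sat=(m['s']<70)&(m['v']<140)
for ce,a,r in comps(sat,800,2500,(400,200,450,300)): 
    P=ray(t,cv2.boxPoints(r),.036); print(ce,a,P[:,:2],P.mean(0),np.linalg.norm(P-np.roll(P,1,0),axis=1))
# inner floor (lighter)
fl=(m['s']<70)&(m['v']<140)&(m['v']>88)
for ce,a,r in comps(fl,400,2500,(400,200,450,300)): 
    P=ray(t,cv2.boxPoints(r),.004); print('floor',ce,a,P[:,:2],P.mean(0),np.linalg.norm(P-np.roll(P,1,0),axis=1))
for ce,a,r in comps(m['copper'],15,400,(150,200,300,330)): print('cap',ce,a,ray(t,ce,.025))
```

```text
[ 0.4711 -0.0749  0.1552] [0.0033 0.4619 0.8869 0.0005] [-0.3263  0.1648 -0.3594  1.04    0.      0.6339]
[420.4828 252.0401] 1771 [[ 0.6232 -0.1578]
 [ 0.6209 -0.2604]
 [ 0.3898 -0.2484]
 [ 0.3918 -0.1482]] [ 0.5064 -0.2037  0.036 ] [0.2316 0.1026 0.2314 0.1002]
floor [422.3939 252.1512] 787 [[ 0.5825 -0.1608]
 [ 0.5802 -0.2653]
 [ 0.4309 -0.2576]
 [ 0.433  -0.1546]] [ 0.5066 -0.2096  0.004 ] [0.1496 0.1046 0.1495 0.1031]
cap [205.1552 245.5   ] 58 [[0.5506 0.3889 0.025 ]]
cap [234.7797 276.7627] 59 [[0.4616 0.3051 0.025 ]]
cap [203.1552 278.5862] 58 [[0.4583 0.3933 0.025 ]]
```

{"name": "move_arm", "arguments": {"moves": [0.01,-0.03,0,0.12,0.08,0.02,-0.06,0,0.24,0.08,0.03,-0.09,-0.01,0.36,0.08,0.04,-0.12,-0.02,0.48,0.08,0.055,-0.1525,-0.03,0.6,0.08,0.055,-0.1525,-0.04,0.72,0.08,0.055,-0.1525,-0.05,0.84,0.08,0.055,-0.1525,-0.06,0.887,0.08,0.055,-0.1525,-0.07,0.887,0.08,0.055,-0.1525,-0.07,0.887,0.08]}}

```text
clock: 6.18
tcp_pos: [0.5232, -0.2259, 0.08]
orientation: [-0.001, 0.04, 0.999, 0.001]
wrist_force: [-0.6, 0.3, -0.0]
finger_gap: 0.0799
grip_force: 0.0
```

Run:
```python
from meas import *
st=env.get_state(); print(st['tcp_pos'],st['orientation'],2*np.arctan2(st['orientation'][2],st['orientation'][1]))
s=shot('side'); b=cv2.resize(s['pixels'][120:240,300:460],None,fx=4,fy=4); cv2.imwrite('pics/c3.png',b[:,:,::-1])
print(proj(s,[st['tcp_pos']])-[300,120])
```

```text
[ 0.52315779 -0.22591168  0.0800456 ] [-1.28984474e-03  3.97578685e-02  9.99208231e-01  7.47687674e-04] 3.0620558650246363
[[80.57819704 49.19502147]]
```

View pics/c3.png

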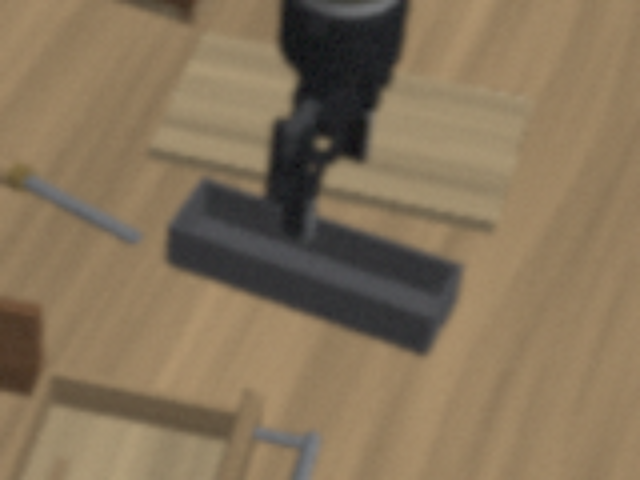

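The side crop shows the open fingers above the middle of the tray with the tray undisturbed. Descending to grasp.

{"name": "move_arm", "arguments": {"moves": [0.003,-0.0015,-0.02,0,0.08,0.003,-0.0015,-0.04,0,0.08,0.003,-0.0015,-0.062,0,0.08,0.003,-0.0015,-0.062,0,0.08,0.003,-0.0015,-0.062,0,0.05,0.003,-0.0015,-0.062,0,0.05,0.003,-0.0015,-0.062,0,0.05,0.003,-0.0015,-0.062,0,0.05], "newtons": 40}}

```text
clock: 6.9
tcp_pos: [0.5285, -0.2288, 0.0217]
orientation: [0.001, 0.038, 0.999, -0.001]
wrist_force: [-1.3, 0.0, 3.8]
finger_gap: 0.0555
grip_force: 44.3
```

{"name": "move_arm", "arguments": {"moves": [0,0,0.035,0,0.05,0,0,0.07,-0.12,0.05,0.003,0.025,0.09,-0.24,0.05,0.006,0.05,0.09,-0.36,0.05,0.01,0.08,0.09,-0.48,0.05,0.014,0.11,0.09,-0.6,0.05,0.018,0.14,0.09,-0.72,0.05,0.022,0.17,0.09,-0.84,0.05,0.026,0.2,0.09,-0.96,0.05,0.03,0.23,0.09,-1.08,0.05,0.034,0.25,0.09,-1.2,0.05,0.0365,0.266,0.09,-1.32,0.05]}}

```text
clock: 7.9
tcp_pos: [0.5642, 0.04, 0.1109]
orientation: [0.001, 0.644, 0.765, 0.001]
wrist_force: [-0.1, -0.3, -1.1]
finger_gap: 0.0549
grip_force: 43.9
```

{"name": "move_arm", "arguments": {"moves": [0,0,-0.02,-0.04,0.05,0,0,-0.025,-0.04,0.05,0,0,-0.025,-0.04,0.05]}}

```text
clock: 8.15
tcp_pos: [0.5623, 0.0382, 0.0838]
orientation: [-0.001, 0.657, 0.754, -0.001]
wrist_force: [0.5, 0.2, -1.1]
finger_gap: 0.0548
grip_force: 43.8
```

Run:
```python
from meas import *
st=env.get_state(); print(st['tcp_pos'],2*np.arctan2(st['orientation'][2],st['orientation'][1]),st['finger_gap'])
t=shot('top');s=shot('side')
a=cv2.resize(t['pixels'][150:300,270:390],None,fx=3,fy=3)
b=cv2.resize(s['pixels'][170:310,220:380],None,fx=2.7,fy=2.7)
h=max(a.shape[0],b.shape[0]);z=np.zeros((h,a.shape[1]+b.shape[1],3),np.uint8);z[:a.shape[0],:a.shape[1]]=a;z[:b.shape[0],a.shape[1]:]=b
cv2.imwrite('pics/c4.png',z[:,:,::-1])
```

```text
[0.56229274 0.03817642 0.08379547] 1.7075491049593465 0.05481136129616802
```

View pics/c4.png

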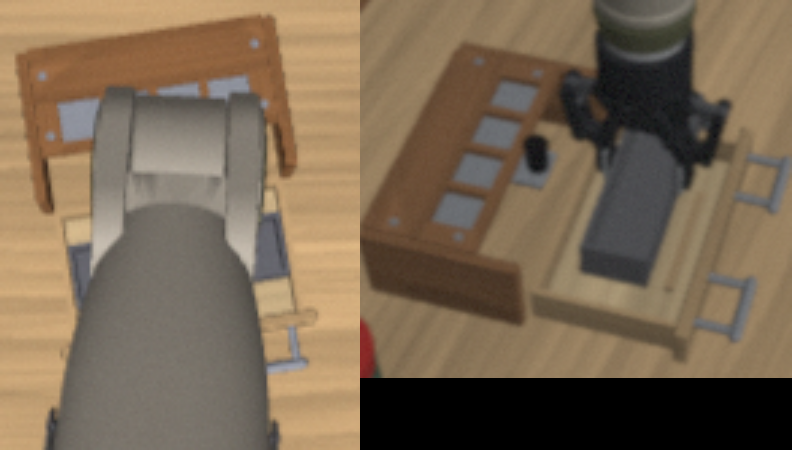

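The tray is over the drawer, parallel to its long side and between the front and back walls. Lowering and releasing.

{"name": "move_arm", "arguments": {"moves": [0.0015,-0.0005,-0.02,0,0.05,0.0015,-0.0005,-0.04,0,0.05,0.0015,-0.0005,-0.05,0,0.05,0.0015,-0.0005,-0.054,0,0.05,0.0015,-0.0005,-0.054,0,0.05,0.0015,-0.0005,-0.054,0,0.05]}}

```text
clock: 8.75
tcp_pos: [0.5658, 0.0371, 0.0316]
orientation: [0.0, 0.658, 0.753, 0.0]
wrist_force: [0.0, -0.5, -0.2]
finger_gap: 0.0553
grip_force: 43.8
```

{"name": "move_arm", "arguments": {"moves": [0,0,0,0,0.068,0,0,0,0,0.068,0,0,0,0,0.068,0,0,0.03,0,0.068,0,0,0.065,0,0.068,-0.03,-0.025,0.07,0,0.05,-0.06,-0.05,0.07,0,0.028,-0.098,-0.08,0.07,0,0.028,-0.098,-0.08,0.07,0,0.028,-0.098,-0.08,0.07,0,0.028]}}

```text
clock: 9.58
tcp_pos: [0.4651, -0.0436, 0.1012]
orientation: [-0.0, 0.659, 0.752, -0.0]
wrist_force: [-0.2, 0.2, 0.4]
finger_gap: 0.0284
grip_force: 0.0
```

Run:
```python
from meas import *
st=env.get_state(); print(st['tcp_pos'],2*np.arctan2(st['orientation'][2],st['orientation'][1]),st['finger_gap'])
t=shot('top');s=shot('side')
a=cv2.resize(t['pixels'][150:300,270:390],None,fx=3,fy=3)
b=cv2.resize(s['pixels'][170:310,220:380],None,fx=2.7,fy=2.7)
h=max(a.shape[0],b.shape[0]);z=np.zeros((h,a.shape[1]+b.shape[1],3),np.uint8);z[:a.shape[0],:a.shape[1]]=a;z[:b.shape[0],a.shape[1]:]=b
cv2.imwrite('pics/c5.png',z[:,:,::-1])
```

```text
[ 0.46505481 -0.04356524  0.10121455] 1.7029096536589614 0.028350300777763418
```

View pics/c5.png

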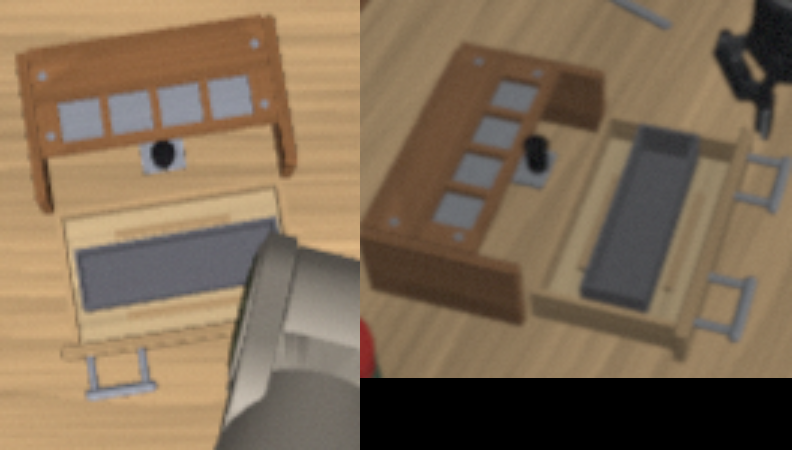

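The tray sits between the two visible battens, flat, with a gap at both ends. Next I'll grip the right handle and push the drawer home.

{"name": "move_arm", "arguments": {"moves": [0.003,0,-0.03,0,0.028,0.003,0,-0.06,0,0.028,0.003,0,-0.079,0,0.028,0.003,0,-0.079,0,0.028,0.003,0,-0.079,0,0.005,0.003,0,-0.079,0,0.005,0.003,0,-0.079,0,0.005]}}

```text
clock: 10.27
tcp_pos: [0.4708, -0.042, 0.0221]
orientation: [-0.0, 0.658, 0.753, 0.0]
wrist_force: [1.7, 1.3, -10.5]
finger_gap: 0.0096
grip_force: 38.9
```

{"name": "move_arm", "arguments": {"moves": [0.012,0.0016,0,0,0.005,0.024,0.0032,0,0,0.005,0.036,0.0047,0,0,0.005,0.048,0.0063,0,0,0.005,0.06,0.008,0,0,0.005,0.072,0.0095,0,0,0.005,0.084,0.011,0,0,0.005,0.096,0.0126,0,0,0.005,0.108,0.0142,0,0,0.005,0.12,0.0158,0,0,0.005,0.13,0.017,0,0,0.005,0.134,0.0177,0,0,0.005]}}

```text
clock: 11.27
tcp_pos: [0.6051, -0.0245, 0.0221]
orientation: [-0.0, 0.658, 0.753, 0.0]
wrist_force: [-1.5, -0.6, -4.3]
finger_gap: 0.0096
grip_force: 39.8
```

{"name": "move_arm", "arguments": {"moves": [0.004,0.0005,0,0,0.005,0.007,0.0009,0,0,0.005,0.009,0.0012,0,0,0.005,0.009,0.0012,0,0,0.005]}}

```text
clock: 11.6
tcp_pos: [0.607, -0.0243, 0.022]
orientation: [-0.004, 0.658, 0.753, -0.004]
wrist_force: [-16.8, -3.0, 6.5]
finger_gap: 0.0093
grip_force: 39.0
```

{"name": "move_arm", "arguments": {"moves": [-0.006,-0.0008,0,0,0.028,-0.006,-0.0008,0,0,0.028,-0.006,-0.0008,0.035,0,0.028,-0.006,0,0.075,0,0.028,-0.02,0.03,0.11,0,0.042,-0.04,0.065,0.12,0,0.042,-0.06,0.1,0.12,0,0.042,-0.08,0.14,0.12,0,0.042,-0.1,0.18,0.12,0,0.042,-0.12,0.22,0.12,0,0.042,-0.135,0.255,0.12,0,0.042,-0.145,0.285,0.12,0,0.042]}}

```text
clock: 12.6
tcp_pos: [0.4682, 0.2634, 0.1437]
orientation: [0.001, 0.658, 0.753, 0.002]
wrist_force: [1.1, -0.4, 0.1]
finger_gap: 0.0423
grip_force: 0.0
```

Run:
```python
from meas import *
np.set_printoptions(precision=4,suppress=True)
st=env.get_state(); print(st['tcp_pos'],2*np.arctan2(st['orientation'][2],st['orientation'][1]),st['finger_gap'],st['joint_pos'])
O=np.array([.7037,.058]);a=.131;F=np.array([[np.cos(a),np.sin(a)],[-np.sin(a),np.cos(a)]])
t=shot('top');s=shot('side')
for n,c,roi in (('t',t,(150,200,300,330)),('s',s,(200,300,400,470))):
    for ce,ar,r in comps(masks(c)['copper'],15,400,roi): print(n,ce,ar,ray(c,ce,.025))
for n,c,roi in (('t',t,(280,190,375,245)),('s',s,(280,190,340,300))):
    for ce,ar,r in comps(masks(c)['grey'],40,400,roi): 
        P=ray(c,ce,.03)[0];print(n,'handle',ce,ar,P,F@(P[:2]-O))
```

```text
[0.4682 0.2634 0.1437] 1.7055753478296733 0.04231364652940938 [ 0.363   0.2852 -0.2326  1.0485  0.0001  1.799 ]
s [211.1686 306.9142] 338 [[0.7283 0.2782 0.025 ]]
s [220.3333 325.0417] 24 [[0.6865 0.3088 0.025 ]]
s [318.6 364.4] 45 [[0.4602 0.3074 0.025 ]]
s [259.76 383.92] 25 [[0.548  0.3903 0.025 ]]
s [301.411  403.6027] 73 [[0.4574 0.3931 0.025 ]]
t handle [296.6304 192.7826] 92 [0.6944 0.1299 0.03  ] [0.0001 0.0725]
t handle [312.9298 191.5965] 57 [0.6967 0.0837 0.03  ] [-0.0036  0.0264]
t handle [322.1076 199.9931] 288 [0.6719 0.0583 0.03  ] [-0.0314  0.0044]
t handle [351.6601 219.6863] 153 [ 0.6139 -0.0233  0.03  ] [-0.0996 -0.0689]
t handle [302.2179 227.0962] 156 [0.596  0.1155 0.03  ] [-0.0992  0.071 ]
s handle [281.8    205.2889] 45 [ 0.7233 -0.0517  0.03  ] [ 0.0051 -0.1113]
```

{"name": "move_arm", "arguments": {"moves": [-0.007,0.04,-0.04,0,0.042,-0.007,0.04,-0.08,0,0.042,-0.007,0.04,-0.08,0,0.042,-0.007,0.04,-0.08,0,0.042]}}

```text
clock: 13.03
tcp_pos: [0.4595, 0.3005, 0.0595]
orientation: [-0.001, 0.657, 0.753, -0.002]
wrist_force: [-0.3, -0.1, 0.8]
finger_gap: 0.0421
grip_force: 0.0
```

{"name": "move_arm", "arguments": {"moves": [0.0015,0.0045,-0.015,0,0.042,0.0015,0.0045,-0.03,0,0.042,0.0015,0.0045,-0.036,0,0.042,0.0015,0.0045,-0.036,0,0.02,0.0015,0.0045,-0.036,0,0.02,0.0015,0.0045,-0.036,0,0.02,0.0015,0.0045,-0.036,0,0.02], "newtons": 30}}

```text
clock: 13.62
tcp_pos: [0.4637, 0.3059, 0.0272]
orientation: [0.0, 0.658, 0.753, 0.001]
wrist_force: [0.5, -0.4, -0.7]
finger_gap: 0.0264
grip_force: 29.5
```

{"name": "move_arm", "arguments": {"moves": [-0.001,0,0,0,0.042,-0.001,0,-0.004,0,0.042,-0.001,0,-0.005,0,0.042,-0.001,0,-0.005,0,0.02,-0.001,0,-0.005,0,0.02,-0.001,0,-0.005,0,0.02,-0.001,0,-0.005,0,0.02]}}

```text
clock: 14.2
tcp_pos: [0.4616, 0.3058, 0.0207]
orientation: [-0.0, 0.658, 0.753, -0.0]
wrist_force: [-0.2, 0.4, 0.8]
finger_gap: 0.0271
grip_force: 29.5
```

{"name": "move_arm", "arguments": {"moves": [0,0,0.035,0,0.02,0,0,0.07,0,0.02,0.02,-0.025,0.105,0,0.02,0.045,-0.055,0.13,0,0.02,0.07,-0.085,0.13,0,0.02,0.095,-0.115,0.13,0,0.02,0.12,-0.145,0.13,0,0.02,0.145,-0.175,0.13,0,0.02,0.17,-0.21,0.13,0,0.02,0.195,-0.245,0.13,0,0.02,0.22,-0.28,0.13,0,0.02,0.235,-0.3,0.13,0,0.02]}}

```text
clock: 15.2
tcp_pos: [0.6984, 0.0022, 0.1504]
orientation: [0.001, 0.659, 0.752, -0.0]
wrist_force: [0.5, 0.7, 0.6]
finger_gap: 0.0269
grip_force: 29.7
```

{"name": "move_arm", "arguments": {"moves": [0.016,-0.016,-0.01,0,0.02,0.016,-0.016,-0.03,0,0.02,0.016,-0.016,-0.045,0,0.02,0.016,-0.016,-0.045,0,0.02]}}

```text
clock: 15.53
tcp_pos: [0.7104, -0.0107, 0.1011]
orientation: [-0.003, 0.658, 0.753, -0.002]
wrist_force: [-0.8, -0.3, -1.0]
finger_gap: 0.0267
grip_force: 29.8
```

Run:
```python
from meas import *
st=env.get_state(); print(st['tcp_pos'],2*np.arctan2(st['orientation'][2],st['orientation'][1]),st['finger_gap'])
s=shot('side')
b=cv2.resize(s['pixels'][150:300,210:370],None,fx=4,fy=4)
cv2.imwrite('pics/c6.png',b[:,:,::-1])
```

```text
[ 0.71044364 -0.01074775  0.10113067] 1.7045862784479033 0.026702982483415467
```

View pics/c6.png

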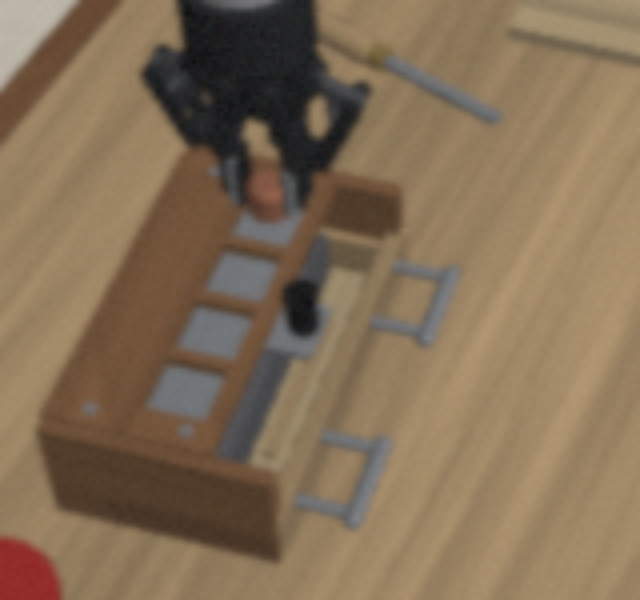

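The cap is held over pocket 4, the drawer is home and the tray is visible under the plate. Lowering and releasing.

{"name": "move_arm", "arguments": {"moves": [0.001,0,-0.008,0,0.02,0.001,0,-0.015,0,0.02,0.001,0,-0.015,0,0.02,0.001,0,-0.015,0,0.04,0.001,0,-0.015,0,0.04,0.001,0,-0.015,0,0.04,0.001,0,0.02,0,0.042,0.001,0,0.055,0,0.042,-0.01,0.025,0.06,0,0.042,-0.025,0.055,0.06,0,0.042,-0.04,0.085,0.06,0,0.042,-0.055,0.12,0.06,0,0.042]}}

```text
clock: 16.58
tcp_pos: [0.6577, 0.1099, 0.167]
orientation: [0.001, 0.659, 0.753, 0.001]
wrist_force: [0.5, 1.2, -0.8]
finger_gap: 0.0419
grip_force: 0.0
```

```bash
cat > caps.py <<'E'
from meas import *
np.set_printoptions(precision=4,suppress=True)
st=env.get_state(); print(st['tcp_pos'],2*np.arctan2(st['orientation'][2],st['orientation'][1]),st['finger_gap'])
O=np.array([.7037,.058]);a=.131;F=np.array([[np.cos(a),np.sin(a)],[-np.sin(a),np.cos(a)]])
for n,roi,r2 in (('top',(150,200,300,330),(280,160,375,215)),('side',(235,320,400,470),(230,180,310,270))):
    c=shot(n);m=masks(c)['copper']
    for ce,ar,r in comps(m,15,400,roi): print(n,'tray',ce,ar,ray(c,ce,.025)[0])
    h=masks(c)
    for ce,ar,r in comps((h['h']<10)&(h['s']>105)&(h['v']>110),10,300,r2): P=ray(c,ce,.088)[0];print(n,'pocket',ce,ar,P,F@(P[:2]-O))
E
python3 caps.py
```

```text
[0.6577 0.1099 0.167 ] 1.703882040305976 0.04188189052813833
top tray [205.1695 245.5763] 59 [0.5504 0.3889 0.025 ]
top tray [202.9091 278.7091] 55 [0.458 0.394 0.025]
top pocket [346.2113 181.662 ] 71 [ 0.7092 -0.0086  0.088 ] [-0.0032 -0.0668]
side tray [258.6875 379.9688] 32 [0.5538 0.384  0.025 ]
side tray [259.2222 385.1481] 27 [0.5478 0.3929 0.025 ]
side tray [300.9118 403.6912] 68 [0.4582 0.3936 0.025 ]
```

{"name": "move_arm", "arguments": {"moves": [-0.02,0.028,0,0,0.042,-0.04,0.056,0,0,0.042,-0.06,0.084,0,0,0.042,-0.08,0.112,0,0,0.042,-0.1,0.14,0,0,0.042,-0.12,0.168,0,0,0.042,-0.14,0.196,-0.01,0,0.042,-0.16,0.224,-0.03,0,0.042,-0.18,0.252,-0.06,0,0.042,-0.199,0.28,-0.08,0,0.042,-0.199,0.28,-0.105,0,0.042,-0.199,0.28,-0.105,0,0.042]}}

```text
clock: 17.68
tcp_pos: [0.4548, 0.3896, 0.0564]
orientation: [-0.001, 0.656, 0.754, -0.003]
wrist_force: [-0.8, -0.6, -0.3]
finger_gap: 0.0425
grip_force: 0.0
```

{"name": "move_arm", "arguments": {"moves": [0.0025,0.004,-0.01,0,0.042,0.0025,0.004,-0.025,0,0.042,0.0025,0.004,-0.036,0,0.042,0.0025,0.004,-0.036,0,0.042,0.0025,0.004,-0.036,0,0.02,0.0025,0.004,-0.036,0,0.02,0.0025,0.004,-0.036,0,0.02,0.0025,0.004,-0.036,0,0.02]}}

```text
clock: 18.35
tcp_pos: [0.462, 0.394, 0.0258]
orientation: [0.0, 0.658, 0.753, 0.001]
wrist_force: [0.3, 0.2, 0.2]
finger_gap: 0.0263
grip_force: 29.5
```

{"name": "move_arm", "arguments": {"moves": [-0.003,0,0,0,0.042,-0.003,0,-0.004,0,0.042,-0.003,0,-0.005,0,0.042,-0.003,0,-0.005,0,0.02,-0.003,0,-0.005,0,0.02,-0.003,0,-0.005,0,0.02,-0.003,0,-0.005,0,0.02]}}

```text
clock: 18.93
tcp_pos: [0.4581, 0.3939, 0.0198]
orientation: [-0.0, 0.658, 0.753, -0.0]
wrist_force: [0.2, 0.6, 0.3]
finger_gap: 0.0267
grip_force: 29.6
```

{"name": "move_arm", "arguments": {"moves": [0,0,0.035,0,0.02,0,0,0.07,0,0.02,0.02,-0.023,0.105,0,0.02,0.045,-0.05,0.13,0,0.02,0.07,-0.08,0.13,0,0.02,0.095,-0.11,0.13,0,0.02,0.12,-0.14,0.13,0,0.02,0.145,-0.165,0.13,0,0.02,0.17,-0.195,0.13,0,0.02,0.195,-0.22,0.13,0,0.02,0.22,-0.25,0.13,0,0.02,0.236,-0.2675,0.12,0,0.02]}}

```text
clock: 19.93
tcp_pos: [0.6974, 0.1229, 0.1413]
orientation: [0.002, 0.659, 0.752, 0.001]
wrist_force: [1.0, -0.0, -0.4]
finger_gap: 0.0266
grip_force: 29.7
```

{"name": "move_arm", "arguments": {"moves": [0,0,-0.02,0,0.02,0,0,-0.035,0,0.02,0,0,-0.035,0,0.02,0,0,-0.035,0,0.02,0,0,-0.035,0,0.02]}}

```text
clock: 20.35
tcp_pos: [0.6943, 0.1267, 0.1055]
orientation: [0.0, 0.658, 0.753, 0.0]
wrist_force: [0.5, -0.4, -0.4]
finger_gap: 0.0268
grip_force: 29.8
```

{"name": "move_arm", "arguments": {"moves": [0.0005,0,-0.01,0,0.02,0.0005,0,-0.0205,0,0.02,0.0005,0,-0.0205,0,0.02,0.0005,0,-0.0205,0,0.04,0.0005,0,-0.0205,0,0.04,0.0005,0,-0.0205,0,0.04,0.0005,0,0.015,0,0.042,0,0,0.05,0,0.042,-0.015,0.03,0.055,0,0.042,-0.035,0.06,0.055,0,0.042,-0.055,0.09,0.055,0,0.042,-0.07,0.12,0.055,0,0.042]}}

```text
clock: 21.35
tcp_pos: [0.6228, 0.2472, 0.16]
orientation: [-0.0, 0.658, 0.753, -0.0]
wrist_force: [0.4, 0.5, -0.1]
finger_gap: 0.0422
grip_force: 0.0
```

```bash
python3 caps.py
```

```text
[0.6228 0.2472 0.16  ] 1.7050812699840718 0.04217810598713346
top pocket [346.1143 181.4714] 70 [ 0.7098 -0.0084  0.088 ] [-0.0027 -0.0666]
top pocket [296.1912 189.3676] 68 [0.6911 0.1271 0.088 ] [-0.0034  0.0702]
side tray [258.8036 381.9286] 56 [0.5516 0.3874 0.025 ]
side pocket [277.3846 203.1282] 39 [ 0.7072 -0.0054  0.088 ] [-0.0048 -0.0633]
```

{"name": "move_arm", "arguments": {"moves": [-0.015,0.03,0,0,0.042,-0.03,0.06,0,0,0.042,-0.045,0.09,-0.02,0,0.042,-0.06,0.12,-0.05,0,0.042,-0.073,0.1425,-0.08,0,0.042,-0.073,0.1425,-0.1,0,0.042,-0.073,0.1425,-0.1,0,0.042,-0.073,0.1425,-0.1,0,0.042,-0.073,0.1425,-0.1,0,0.042]}}

```text
clock: 22.2
tcp_pos: [0.5526, 0.3883, 0.0611]
orientation: [0.0, 0.658, 0.753, 0.001]
wrist_force: [-1.1, -0.1, 0.8]
finger_gap: 0.0422
grip_force: 0.0
```

{"name": "move_arm", "arguments": {"moves": [-0.003,0.001,-0.015,0,0.042,-0.003,0.001,-0.03,0,0.042,-0.003,0.001,-0.04,0,0.042,-0.003,0.001,-0.04,0,0.042,-0.003,0.001,-0.04,0,0.042,-0.003,0.001,-0.04,0,0.02,-0.003,0.001,-0.04,0,0.02,-0.003,0.001,-0.04,0,0.02,-0.003,0.001,-0.04,0,0.02]}}

```text
clock: 22.95
tcp_pos: [0.5497, 0.3901, 0.0216]
orientation: [0.001, 0.658, 0.753, 0.001]
wrist_force: [0.8, -1.1, 6.2]
finger_gap: 0.0264
grip_force: 30.0
```

{"name": "move_arm", "arguments": {"moves": [0,0,0.035,0,0.02,0,0,0.07,0,0.02,0.012,-0.025,0.105,0,0.02,0.028,-0.055,0.13,0,0.02,0.044,-0.09,0.13,0,0.02,0.06,-0.125,0.13,0,0.02,0.076,-0.16,0.13,0,0.02,0.092,-0.19,0.13,0,0.02,0.108,-0.22,0.13,0,0.02,0.124,-0.25,0.13,0,0.02,0.14,-0.285,0.13,0,0.02,0.151,-0.3093,0.12,0,0.02]}}

```text
clock: 23.95
tcp_pos: [0.7014, 0.0776, 0.1417]
orientation: [0.002, 0.658, 0.753, 0.001]
wrist_force: [0.6, 0.6, -0.2]
finger_gap: 0.0266
grip_force: 29.7
```

{"name": "move_arm", "arguments": {"moves": [0,0,-0.01,0,0.02,0,0,-0.03,0,0.02,0,0,-0.03,0,0.02,0,0,-0.03,0,0.02,0,0,-0.03,0,0.02]}}

```text
clock: 24.37
tcp_pos: [0.699, 0.0813, 0.1103]
orientation: [-0.0, 0.657, 0.753, 0.0]
wrist_force: [-0.2, 0.1, 0.3]
finger_gap: 0.0263
grip_force: 29.8
```

Run:
```python
from meas import *
st=env.get_state(); print(st['tcp_pos'],2*np.arctan2(st['orientation'][2],st['orientation'][1]),st['finger_gap'])
s=shot('side')
b=cv2.resize(s['pixels'][150:300,210:370],None,fx=4,fy=4)
cv2.imwrite('pics/c7.png',b[:,:,::-1])
```

```text
[0.69895574 0.08125715 0.11026311] 1.7066812844049322 0.026269429189071734
```

View pics/c7.png

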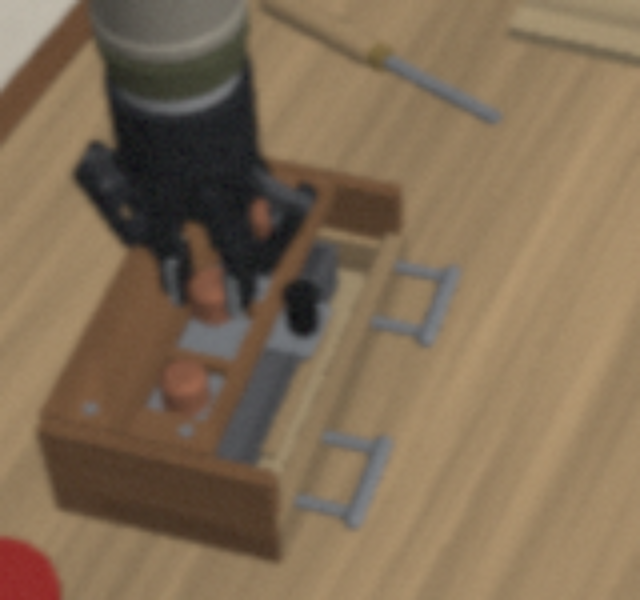

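Caps sit in pockets 1 and 4, and the third is held over pocket 2. Lowering and releasing it, then starting the turn for the knob.

{"name": "move_arm", "arguments": {"moves": [0.0015,0,-0.012,0,0.02,0.0015,0,-0.024,0,0.02,0.0015,0,-0.024,0,0.02,0.0015,0,-0.024,0,0.04,0.0015,0,-0.024,0,0.04,0.0015,0,-0.024,0,0.04,0.0015,0,0.01,0,0.042,0.0015,0,0.045,0,0.042,-0.01,-0.01,0.05,0.12,0.042,-0.02,-0.015,0.05,0.24,0.042,-0.03,-0.02,0.05,0.36,0.042,-0.041,-0.0285,0.05,0.48,0.042]}}

```text
clock: 25.42
tcp_pos: [0.6578, 0.0522, 0.16]
orientation: [0.0, 0.457, 0.889, 0.0]
wrist_force: [-0.2, -0.3, 0.4]
finger_gap: 0.042
grip_force: 0.0
```

{"name": "move_arm", "arguments": {"moves": [0,0,0,0.12,0.042,0,0,0,0.24,0.042,0,0,0,0.36,0.042,0,0,0,0.48,0.042,0,0,0,0.6,0.042,0,0,0,0.72,0.042,0,0,0,0.84,0.042,0,0,0,0.96,0.042,0,0,0,1.08,0.042,0,0,0,1.085,0.042,0,0,0,1.085,0.042]}}

```text
clock: 26.33
tcp_pos: [0.658, 0.052, 0.1596]
orientation: [-0.0, -0.063, 0.998, 0.0]
wrist_force: [-0.5, -0.5, -0.9]
finger_gap: 0.0425
grip_force: 0.0
```

```bash
python3 caps.py
python3 - <<'E'
from meas import *
s=shot('side');m=masks(s)
for ce,ar,r in comps(m['dark'],20,4000,(255,190,320,260)): print('dark',ce,ar,ray(s,ce,.083))
b=cv2.resize(s['pixels'][150:300,210:370],None,fx=4,fy=4)
cv2.imwrite('pics/c8.png',b[:,:,::-1])
E
```

```text
[0.658  0.052  0.1596] 3.267804807468542 0.042548524909702054
side pocket [260.8 227.9] 10 [0.706  0.0803 0.088 ] [0.0052 0.0218]
side pocket [266.375  230.0833] 24 [0.6911 0.0811 0.088 ] [-0.0095  0.0245]
side pocket [255.9 244.4] 10 [0.6926 0.1279 0.088 ] [-0.0019  0.0708]
dark [276.97959184 199.13994169] 343 [[ 0.71687205 -0.02125184  0.083     ]]
dark [285.0212766  225.95744681] 94 [[0.65991973 0.04897488 0.083     ]]
```

View pics/c8.png

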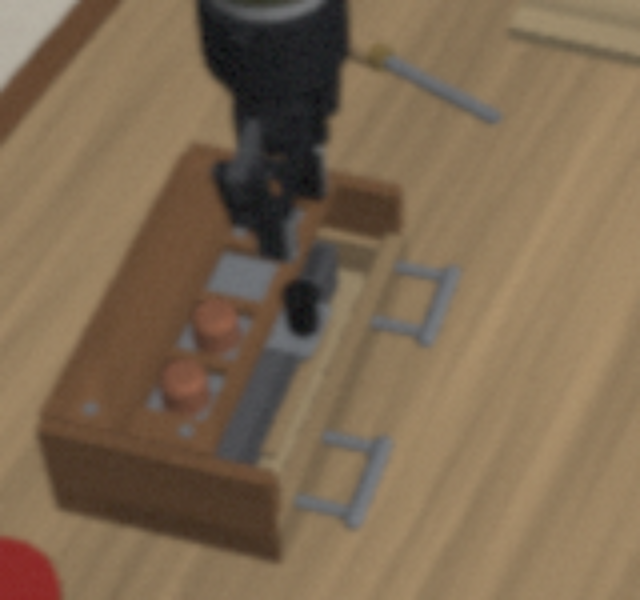

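Caps stand in pockets 1 and 2 (pocket 4 was confirmed earlier) and the gripper is above the knob. Descending and gripping.

{"name": "move_arm", "arguments": {"moves": [0,0,-0.03,0,0.042,0,0,-0.06,0,0.042,0,0,-0.078,0,0.042,0,0,-0.078,0,0.042,0,0,-0.078,0,0.01,0,0,-0.078,0,0.01,0,0,-0.078,0,0.01,0,0,-0.078,0,0.01], "newtons": 60}}

```text
clock: 27.15
tcp_pos: [0.6589, 0.051, 0.0832]
orientation: [0.001, -0.064, 0.998, -0.001]
wrist_force: [-0.9, -4.4, -1.8]
finger_gap: 0.0182
grip_force: 59.1
```

{"name": "move_arm", "arguments": {"moves": [-0.01,-0.0013,0,0,0.01,-0.02,-0.0026,0,0,0.01,-0.03,-0.004,0,0,0.01,-0.038,-0.005,0,0,0.01,-0.043,-0.0057,0,0,0.01,-0.046,-0.006,0,0,0.01,-0.046,-0.006,0,0,0.01,-0.046,-0.006,0,0,0.01,-0.046,-0.006,0,0,0.01,-0.046,-0.006,0,0,0.01,-0.046,-0.006,0,0,0.01,-0.046,-0.006,0,0,0.01]}}

```text
clock: 28.15
tcp_pos: [0.6162, 0.0454, 0.0832]
orientation: [0.004, -0.064, 0.998, -0.0]
wrist_force: [7.9, -4.2, -8.4]
finger_gap: 0.0181
grip_force: 59.4
```

Run:
```python
from meas import *
st=env.get_state(); print(st['tcp_pos'],st['wrist_force'],st['finger_gap'])
s=shot('side');b=cv2.resize(s['pixels'][150:300,210:370],None,fx=4,fy=4)
cv2.imwrite('pics/c9.png',b[:,:,::-1])
```

```text
[0.61618023 0.04543823 0.08320596] [ 7.92082564 -4.19594307 -8.37765916] 0.018094278044835724
```

View pics/c9.png

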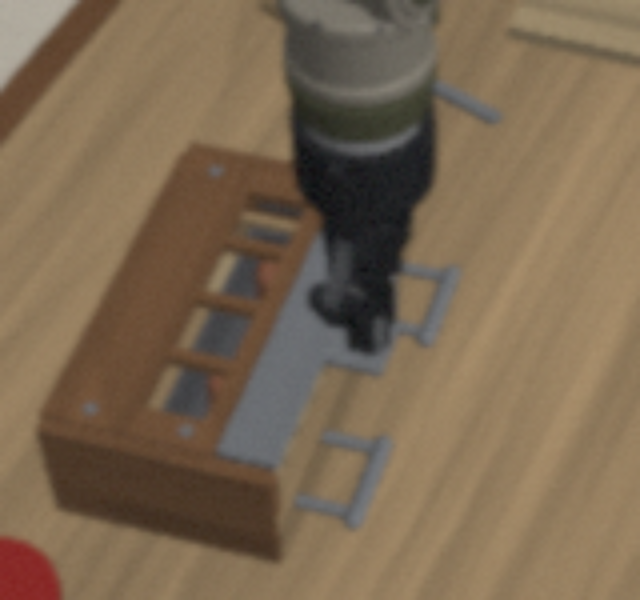

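The shutter is fully out, the pockets are open and empty, and caps are visible in the tray below. Bringing the shutter home and releasing.

{"name": "move_arm", "arguments": {"moves": [0.012,0.0016,0,0,0.01,0.024,0.0032,0,0,0.01,0.036,0.0048,0,0,0.01,0.044,0.0058,0,0,0.01,0.046,0.006,0,0,0.01,0.046,0.006,0,0,0.042,0.046,0.006,0,0,0.042,0.046,0.006,0,0,0.042,0.046,0.006,0.03,0,0.042,0.046,0.006,0.065,0,0.042,0.046,0.006,0.075,0,0.042,0.046,0.006,0.075,0,0.042]}}

```text
clock: 29.2
tcp_pos: [0.661, 0.0523, 0.162]
orientation: [0.005, -0.065, 0.998, -0.0]
wrist_force: [-0.1, 0.5, 0.1]
finger_gap: 0.042
grip_force: 0.0
```

{"name": "move_arm", "arguments": {"moves": [-0.005,-0.007,0,-0.12,0.028,-0.01,-0.014,0,-0.24,0.028,-0.015,-0.021,0,-0.36,0.028,-0.02,-0.028,0,-0.48,0.028,-0.025,-0.035,0,-0.6,0.028,-0.03,-0.042,0,-0.72,0.028,-0.035,-0.05,0,-0.84,0.028,-0.04,-0.057,0,-0.96,0.028,-0.045,-0.064,0,-1.08,0.028,-0.05,-0.07,0,-1.2,0.028,-0.054,-0.0765,0,-1.32,0.028,-0.054,-0.0765,0,-1.44,0.028]}}

```text
clock: 30.2
tcp_pos: [0.6029, -0.0251, 0.1558]
orientation: [-0.001, 0.612, 0.791, -0.0]
wrist_force: [0.9, 0.2, 0.7]
finger_gap: 0.028
grip_force: 0.0
```

{"name": "move_arm", "arguments": {"moves": [0,0,-0.02,-0.12,0.028,0,0,-0.05,-0.125,0.028,0,0,-0.07,-0.125,0.028,0,0,-0.08,-0.125,0.028,0,0,-0.08,-0.125,0.028]}}

```text
clock: 30.62
tcp_pos: [0.6017, -0.0239, 0.0734]
orientation: [-0.003, 0.658, 0.753, -0.001]
wrist_force: [-0.3, -0.5, 0.3]
finger_gap: 0.028
grip_force: 0.0
```

Run:
```python
from meas import *
np.set_printoptions(precision=4,suppress=True)
st=env.get_state(); print(st['tcp_pos'],2*np.arctan2(st['orientation'][2],st['orientation'][1]))
t=shot('top');m=masks(t)
for ce,ar,r in comps(m['grey'],60,400,(280,150,375,245)): print(ce,ar)
for ce,ar,r in comps(m['dark'],20,400,(300,180,345,215)): print('knob',ce,ar,ray(t,ce,.09))
```

```text
[ 0.6017 -0.0239  0.0734] 1.7060374593768186
[313.0484 186.9624] 186
[296.4595 189.4703] 185
[302.1039 227.3117] 154
knob [324.     200.6522] 46 [[0.6579 0.0525 0.09  ]]
```

The knob is back exactly where it started, so the shutter is home. Gripping the handle and opening the drawer.

{"name": "move_arm", "arguments": {"moves": [0.004,-0.0005,-0.015,0,0.028,0.004,-0.0005,-0.035,0,0.028,0.004,-0.0005,-0.052,0,0.028,0.004,-0.0005,-0.052,0,0.028,0.004,-0.0005,-0.052,0,0.005,0.004,-0.0005,-0.052,0,0.005,0.004,-0.0005,-0.052,0,0.005,0.004,-0.0005,-0.052,0,0.005], "newtons": 40}}

```text
clock: 31.33
tcp_pos: [0.607, -0.0252, 0.0259]
orientation: [-0.001, 0.658, 0.753, -0.001]
wrist_force: [-5.9, -1.9, 0.5]
finger_gap: 0.0096
grip_force: 39.3
```

{"name": "move_arm", "arguments": {"moves": [-0.008,-0.001,0,0,0.005,-0.02,-0.0026,0,0,0.005,-0.032,-0.0042,0,0,0.005,-0.044,-0.0058,0,0,0.005,-0.056,-0.0074,0,0,0.005,-0.068,-0.009,0,0,0.005,-0.08,-0.0105,0,0,0.005,-0.092,-0.012,0,0,0.005,-0.104,-0.0137,0,0,0.005,-0.116,-0.0153,0,0,0.005,-0.126,-0.0166,0,0,0.005,-0.132,-0.0174,0,0,0.005]}}

```text
clock: 32.33
tcp_pos: [0.4761, -0.0423, 0.0259]
orientation: [0.001, 0.658, 0.753, 0.001]
wrist_force: [0.4, 2.5, -1.5]
finger_gap: 0.0094
grip_force: 40.2
```

{"name": "move_arm", "arguments": {"moves": [-0.004,-0.0005,0,0,0.005,-0.008,-0.001,0,0,0.005,-0.01,-0.0013,0,0,0.005,-0.01,-0.0013,0,0,0.005]}}

```text
clock: 32.67
tcp_pos: [0.4681, -0.0433, 0.0258]
orientation: [0.001, 0.658, 0.753, 0.002]
wrist_force: [2.9, 6.1, 3.6]
finger_gap: 0.0094
grip_force: 40.6
```

{"name": "move_arm", "arguments": {"moves": [0.002,0,0,0,0.028,0.002,0,0,0,0.028,0.002,0,0.035,0,0.028,0.002,0,0.075,0,0.028,-0.02,-0.04,0.1,0,0.075,-0.03,-0.08,0.1,0,0.075,-0.04,-0.12,0.1,0,0.075,-0.04,-0.12,0.1,0,0.075]}}

```text
clock: 33.33
tcp_pos: [0.426, -0.1692, 0.126]
orientation: [0.002, 0.66, 0.752, -0.001]
wrist_force: [1.1, -0.4, -0.3]
finger_gap: 0.0745
grip_force: 0.0
```

Run:
```python
from meas import *
np.set_printoptions(precision=4,suppress=True)
st=env.get_state(); print(st['tcp_pos'],2*np.arctan2(st['orientation'][2],st['orientation'][1]))
O=np.array([.7037,.058]);an=.131;F=np.array([[np.cos(an),np.sin(an)],[-np.sin(an),np.cos(an)]])
t=shot('top');s=shot('side');m=masks(t)
k=cv2.morphologyEx(((m['s']<75)&(m['v']<150)).astype(np.uint8),cv2.MORPH_OPEN,np.ones((3,3)))
k=cv2.morphologyEx(k,cv2.MORPH_CLOSE,np.ones((9,9)))
for ce,ar,r in comps(k>0,500,4000,(285,212,375,258)):
    P=ray(t,cv2.boxPoints(r),.044);print('tray',ce,ar,P[:,:2],P.mean(0),F@(P.mean(0)[:2]-O),np.linalg.norm(P-np.roll(P,1,0),axis=1))
for ce,ar,r in comps(m['copper'],15,400,(285,212,375,258)): P=ray(t,ce,.03)[0];print('cap',ce,ar,P,F@(P[:2]-O))
a=cv2.resize(t['pixels'][150:300,270:390],None,fx=3,fy=3)
b=cv2.resize(s['pixels'][170:310,220:380],None,fx=2.7,fy=2.7)
h=max(a.shape[0],b.shape[0]);z=np.zeros((h,a.shape[1]+b.shape[1],3),np.uint8);z[:a.shape[0],:a.shape[1]]=a;z[:b.shape[0],a.shape[1]:]=b
cv2.imwrite('pics/c10.png',z[:,:,::-1])
```

```text
[ 0.426  -0.1692  0.126 ] 1.7009651062394078
tray [327.3586 240.6566] 1450 [[ 0.5715  0.1435]
 [ 0.5965 -0.0448]
 [ 0.5379 -0.0519]
 [ 0.513   0.1353]] [0.5547 0.0455 0.044 ] [-0.1493  0.0071] [0.059  0.19   0.059  0.1888]
cap [353.1667 235.2667] 60 [ 0.5699 -0.0263  0.03  ] [-0.1436 -0.0661]
cap [322.     240.9167] 60 [0.5559 0.0609 0.03  ] [-0.1461  0.0221]
cap [304.7377 244.9672] 61 [0.5456 0.1091 0.03  ] [-0.15    0.0714]
```

View pics/c10.png

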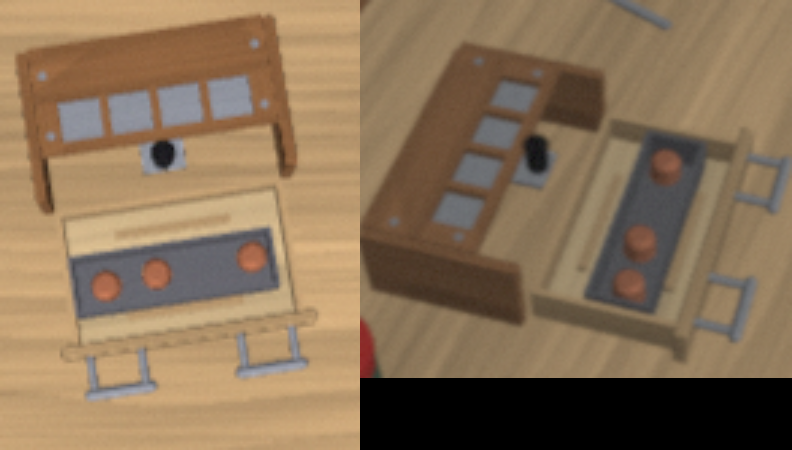

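All three caps stand in the packing tray, and the pockets are empty. The tray is pushed up against the front batten and the left side. Moving above it.

{"name": "move_arm", "arguments": {"moves": [0.02,0.033,0,0,0.064,0.04,0.066,0,0,0.064,0.06,0.099,0,0,0.064,0.08,0.132,0,0,0.064,0.1,0.165,0,0,0.064,0.12,0.198,0,0,0.064,0.131,0.215,-0.01,0,0.064,0.131,0.215,-0.03,0,0.064,0.131,0.215,-0.03,0,0.064,0.131,0.215,-0.03,0,0.064]}}

```text
clock: 34.27
tcp_pos: [0.5551, 0.0528, 0.0932]
orientation: [-0.002, 0.657, 0.754, -0.002]
wrist_force: [0.5, 0.2, 1.2]
finger_gap: 0.0643
grip_force: 0.0
```

{"name": "move_arm", "arguments": {"moves": [0.002,-0.007,0,0,0.064,0.002,-0.007,-0.01,0,0.064,0.002,-0.007,-0.025,0,0.064,0.002,-0.007,-0.04,0,0.064,0.002,-0.007,-0.055,0,0.064,0.002,-0.007,-0.064,0,0.064,0.002,-0.007,-0.064,0,0.064,0.002,-0.007,-0.064,0,0.064]}}

```text
clock: 34.93
tcp_pos: [0.5589, 0.0437, 0.0308]
orientation: [-0.0, 0.658, 0.753, -0.0]
wrist_force: [-0.3, -0.1, 0.0]
finger_gap: 0.0643
grip_force: 0.0
```

No contact on the way down. Closing.

{"name": "move_arm", "arguments": {"moves": [0,0,-0.002,0,0.05,0,0,-0.002,0,0.05,0,0,-0.002,0,0.05,0,0,-0.002,0,0.05], "newtons": 60}}

```text
clock: 35.27
tcp_pos: [0.561, 0.044, 0.0307]
orientation: [0.002, 0.658, 0.753, 0.001]
wrist_force: [-0.2, -1.4, 6.2]
finger_gap: 0.0548
grip_force: 64.3
```

{"name": "move_arm", "arguments": {"moves": [0,0,0.015,0,0.05,0,0,0.04,0,0.05,0,-0.005,0.065,0,0.05,0,-0.02,0.08,0.06,0.05,0,-0.045,0.08,0.16,0.05,0,-0.072,0.08,0.27,0.05,0,-0.1,0.08,0.38,0.05,0,-0.128,0.08,0.49,0.05,0,-0.156,0.08,0.6,0.05,0,-0.184,0.08,0.71,0.05,0,-0.212,0.08,0.82,0.05,0,-0.24,0.08,0.93,0.05]}}

```text
clock: 36.27
tcp_pos: [0.5589, -0.197, 0.1089]
orientation: [0.0, 0.248, 0.969, 0.0]
wrist_force: [-0.4, 0.1, -2.3]
finger_gap: 0.0547
grip_force: 66.1
```

{"name": "move_arm", "arguments": {"moves": [0,-0.028,0,0.11,0.05,-0.001,-0.056,0,0.22,0.05,-0.001,-0.084,0,0.33,0.05,-0.002,-0.112,0,0.44,0.05,-0.002,-0.14,0,0.54,0.05,-0.003,-0.165,0,0.59,0.05,-0.003,-0.18,-0.01,0.59,0.05,-0.003,-0.185,-0.03,0.59,0.05,-0.003,-0.185,-0.04,0.59,0.05,-0.003,-0.185,-0.05,0.59,0.05,-0.003,-0.185,-0.05,0.59,0.05]}}

```text
clock: 37.18
tcp_pos: [0.5545, -0.3782, 0.0554]
orientation: [-0.002, -0.042, 0.999, 0.002]
wrist_force: [0.4, 0.6, -2.2]
finger_gap: 0.0548
grip_force: 66.1
```

Run:
```python
from meas import *
st=env.get_state(); print(st['tcp_pos'],2*np.arctan2(st['orientation'][2],st['orientation'][1]),st['finger_gap'],st['wrist_force'])
t=shot('top');s=shot('side')
a=cv2.resize(t['pixels'][160:310,400:540],None,fx=2.7,fy=2.7)
b=cv2.resize(s['pixels'][90:230,300:460],None,fx=2.6,fy=2.6)
h=max(a.shape[0],b.shape[0]);z=np.zeros((h,a.shape[1]+b.shape[1],3),np.uint8);z[:a.shape[0],:a.shape[1]]=a;z[:b.shape[0],a.shape[1]:]=b
cv2.imwrite('pics/c11.png',z[:,:,::-1]);print(z.shape)
```

```text
[ 0.55452603 -0.37819771  0.05538528] 3.2258023436347387 0.05482990317336839 [ 0.42204575  0.56791708 -2.24198026]
(405, 794, 3)
```

View pics/c11.png

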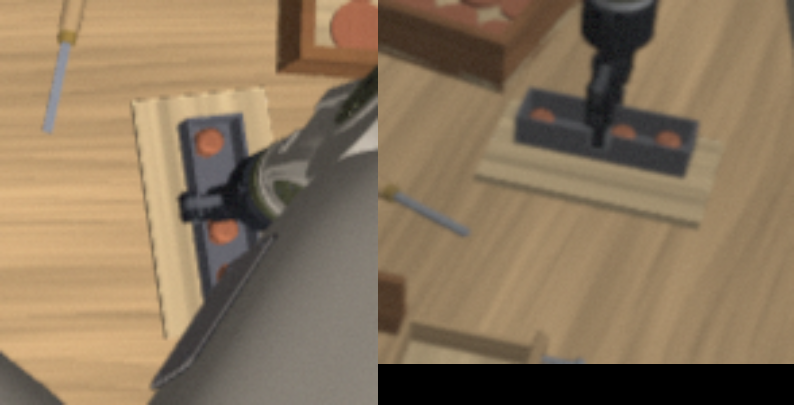

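The tray is over the board, parallel to it and near the middle, with all three caps inside. Setting it down.

{"name": "move_arm", "arguments": {"moves": [0.002,-0.002,-0.008,0,0.05,0.002,-0.002,-0.015,0,0.05,0.002,-0.002,-0.019,0,0.05,0.002,-0.002,-0.0205,0,0.05,0.002,-0.002,-0.0205,0,0.05]}}

```text
clock: 37.7
tcp_pos: [0.5579, -0.3822, 0.0376]
orientation: [-0.0, -0.042, 0.999, 0.0]
wrist_force: [0.5, -0.3, -2.2]
finger_gap: 0.0545
grip_force: 66.1
```

{"name": "move_arm", "arguments": {"moves": [0,0,-0.001,0,0.05,0,0,-0.002,0,0.05,0,0,-0.003,0,0.05,0,0,-0.003,0,0.05]}}

```text
clock: 38.03
tcp_pos: [0.5582, -0.3827, 0.0353]
orientation: [0.0, -0.042, 0.999, 0.0]
wrist_force: [0.1, 0.5, -1.7]
finger_gap: 0.0547
grip_force: 66.1
```

{"name": "move_arm", "arguments": {"moves": [0,0,-0.001,0,0.05,0,0,-0.001,0,0.05,0,0,-0.001,0,0.07,0,0,-0.001,0,0.075,0,0,-0.001,0,0.075,0,0,0.03,0,0.075,0,0,0.065,0,0.075,0,0,0.1,0,0.06,-0.005,0.035,0.1,-0.12,0.028,-0.01,0.07,0.1,-0.24,0.028,-0.015,0.105,0.1,-0.36,0.028,-0.02,0.14,0.1,-0.48,0.028]}}

```text
clock: 39.03
tcp_pos: [0.538, -0.2417, 0.1358]
orientation: [0.001, 0.2, 0.98, -0.0]
wrist_force: [0.0, 0.4, 0.5]
finger_gap: 0.0282
grip_force: 0.0
```

{"name": "move_arm", "arguments": {"moves": [-0.008,0.022,0,-0.12,0.028,-0.016,0.044,0,-0.24,0.028,-0.024,0.066,0,-0.36,0.028,-0.032,0.088,0,-0.48,0.028,-0.04,0.11,0,-0.6,0.028,-0.048,0.132,0,-0.72,0.028,-0.056,0.154,0,-0.84,0.028,-0.064,0.176,0,-0.96,0.028,-0.069,0.199,-0.02,-1.037,0.028,-0.069,0.199,-0.05,-1.037,0.028,-0.069,0.199,-0.05,-1.037,0.028,-0.069,0.199,-0.05,-1.037,0.028]}}

```text
clock: 40.03
tcp_pos: [0.468, -0.0432, 0.0848]
orientation: [-0.001, 0.656, 0.754, -0.001]
wrist_force: [0.3, -0.1, 0.8]
finger_gap: 0.028
grip_force: 0.0
```

Run:
```python
from meas import *
np.set_printoptions(precision=4,suppress=True)
st=env.get_state(); print(st['tcp_pos'],2*np.arctan2(st['orientation'][2],st['orientation'][1]))
t=shot('top');m=masks(t)
k=cv2.morphologyEx(((m['s']<75)&(m['v']<150)).astype(np.uint8),cv2.MORPH_OPEN,np.ones((3,3)))
k=cv2.morphologyEx(k,cv2.MORPH_CLOSE,np.ones((9,9)))
for ce,ar,r in comps(k>0,500,4000,(440,190,520,290)):
    P=ray(t,cv2.boxPoints(r),.048);print('tray',ce,ar,P[:,:2],P.mean(0),np.linalg.norm(P-np.roll(P,1,0),axis=1))
for ce,ar,r in comps(m['copper'],15,400,(440,190,520,290)): P=ray(t,ce,.034)[0];print('cap',ce,ar,P)
```

```text
[ 0.468  -0.0432  0.0848] 1.7097499197286097
tray [481.4976 236.9635] 1700 [[ 0.6473 -0.3342]
 [ 0.6556 -0.402 ]
 [ 0.4658 -0.416 ]
 [ 0.4577 -0.3495]] [ 0.5566 -0.3754  0.048 ] [0.1902 0.0683 0.1903 0.067 ]
cap [476.806  212.2537] 67 [ 0.6265 -0.3715  0.034 ]
cap [482. 244.] 58 [ 0.5375 -0.3801  0.034 ]
cap [485.8095 261.8254] 63 [ 0.4881 -0.3874  0.034 ]
```

The tray is within a few millimetres of the board's middle, with three caps in it. Closing the drawer now.

{"name": "move_arm", "arguments": {"moves": [0,0,-0.02,-0.006,0.028,0,0,-0.045,-0.006,0.028,0,0,-0.062,-0.006,0.028,0,0,-0.062,-0.006,0.028,0,0,-0.062,-0.006,0.005,0,0,-0.062,-0.006,0.005,0,0,-0.062,-0.006,0.005,0,0,-0.062,-0.006,0.005], "newtons": 40}}

```text
clock: 40.75
tcp_pos: [0.4704, -0.0445, 0.0247]
orientation: [0.001, 0.659, 0.752, 0.0]
wrist_force: [-0.6, -2.5, 1.5]
finger_gap: 0.0092
grip_force: 39.5
```

{"name": "move_arm", "arguments": {"moves": [0.012,0.0016,0,0,0.005,0.024,0.0032,0,0,0.005,0.036,0.0047,0,0,0.005,0.048,0.0063,0,0,0.005,0.06,0.008,0,0,0.005,0.072,0.0095,0,0,0.005,0.084,0.011,0,0,0.005,0.096,0.0126,0,0,0.005,0.108,0.0142,0,0,0.005,0.12,0.0158,0,0,0.005,0.13,0.017,0,0,0.005,0.134,0.0177,0,0,0.005]}}

```text
clock: 41.75
tcp_pos: [0.6054, -0.0269, 0.0247]
orientation: [0.002, 0.659, 0.752, 0.0]
wrist_force: [-1.7, -4.9, 3.9]
finger_gap: 0.0093
grip_force: 39.9
```

{"name": "move_arm", "arguments": {"moves": [0.004,0.0005,0,0,0.005,0.007,0.0009,0,0,0.005,0.009,0.0012,0,0,0.005,0.009,0.0012,0,0,0.005]}}

```text
clock: 42.08
tcp_pos: [0.6073, -0.0266, 0.0246]
orientation: [-0.002, 0.66, 0.752, -0.004]
wrist_force: [-15.0, -8.7, 17.8]
finger_gap: 0.0092
grip_force: 41.4
```

{"name": "move_arm", "arguments": {"moves": [-0.006,-0.0008,0,0,0.028,-0.006,-0.0008,0,0,0.028,-0.006,-0.0008,0.035,0,0.028,-0.006,0,0.075,0,0.028,-0.04,0,0.11,0,0.028,-0.08,0,0.13,0,0.028,-0.12,0,0.13,0,0.028,-0.16,0,0.13,0,0.028,-0.16,0,0.13,0,0.028,-0.16,0,0.13,0,0.028,-0.16,0,0.13,0,0.028,-0.16,0,0.13,0,0.028]}}

```text
clock: 43.08
tcp_pos: [0.454, -0.0249, 0.1538]
orientation: [0.001, 0.659, 0.752, 0.001]
wrist_force: [-0.7, -0.5, 0.2]
finger_gap: 0.028
grip_force: 0.0
```

Run:
```python
from meas import *
np.set_printoptions(precision=4,suppress=True)
t=shot('top');s=shot('side');m=masks(t)
for ce,ar,r in comps(m['grey'],60,400,(280,150,375,245)): print('grey',ce,ar)
for ce,ar,r in comps(m['dark'],20,400,(300,180,345,215)): print('knob',ce,ar)
for ce,ar,r in comps(m['copper'],15,400,(440,190,520,290)): print('cap',ce,ar,ray(t,ce,.034)[0])
a=t['pixels'][130:310,180:540];b=s['pixels'][90:420,190:440]
z=np.zeros((340,620,3),np.uint8);z[:180,:360]=a;z[:330,365:615]=b
cv2.imwrite('pics/c12.png',z[:,:,::-1])
```

```text
grey [346.2609 181.8696] 184
grey [329.7568 184.4432] 185
grey [313.0484 186.9624] 186
grey [296.4595 189.4703] 185
grey [323.7982 201.9725] 109
grey [351.7013 219.6494] 154
grey [302.1548 227.2065] 155
grey [357.8129 239.6043] 278
knob [324.     200.7447] 47
cap [476.8406 212.2319] 69 [ 0.6265 -0.3716  0.034 ]
cap [481.9153 244.    ] 59 [ 0.5375 -0.3799  0.034 ]
cap [485.918  261.6885] 61 [ 0.4885 -0.3877  0.034 ]
```

View pics/c12.png

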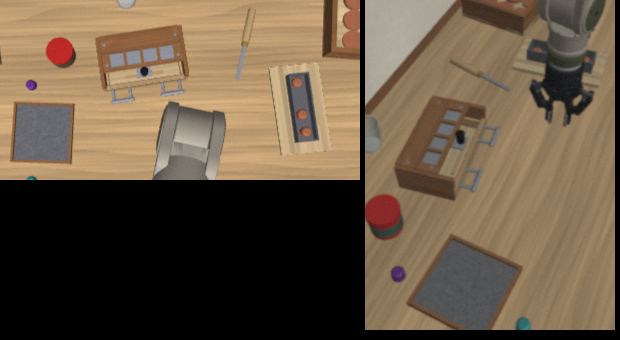

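Everything is in place: the tray with three caps is mid-board, the drawer handles are at their home pixels (352,220) and (302,227), the knob is home, the sorting tray is empty, and the tin and scraper are unmoved. Handing in.

```bash
python3 -c "
from workcell import env
print(env.hand_in())"
```

```text
the job is handed in; nothing more can be done
None
```

The job is done and handed in at about 43 s on the clock: the packing tray with all three caps is in the middle of the board, and the drawer and shutter are home; no verdict came back.

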